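# Load a balance bar left and right and trim it level

### The job

Hang the big weight on the left seat of the pivoting bar, then the small weight on the right seat, each with its hook over the rod between the two collars, lowered gently until the bar has taken its load before you let go, so that the bar neither drops nor swings onto its end stops. Then slide the trim weight along the bar until the bar stays level by itself with everything let go. Push gently, never hard on the bar, and leave the tape measure, the nut and the tin alone.

Things in the scene. Friction and masses are not known exactly. Their poses are not given: they have to be found in the camera images.
- stand: fixed stand: grey square foot 150 mm wide, a round column 65 mm behind (+x of) the bar with a pivot boss 200 mm above the bench. Origin on the bench straight below the pivot; its x axis points away from the robot and is the pivot axis, its y axis runs along the bar to the left.
- bar (a joint): angle of the pivoting steel bar (310 mm long, along the stand's y, pivoted at its middle 200 mm above the bench) about the stand's x axis: 0 is level, positive is left end up, end stops at +-0.38 rad. It is lightly damped and settles in 1 to 2 s. A centring spring of 2.4 N m per rad at the pivot holds it; the unloaded bar itself is balanced. Its middle 190 mm is a flat bar 24 mm high and 10 mm thick, its ends are 12 mm rods.
- left_seat (a point): centre of the rod at the left (+y) seat, 120 mm from the pivot along the bar: a 22 mm gap between two tapered collars of 20 mm diameter. It moves with the bar.
- right_seat (a point): the same at the right (-y) end.
- trim (a joint): position of the trim weight along the bar from the pivot, m, positive to the left; it can slide between -0.075 and +0.075. It is a dark 0.56 kg saddle block, 40 mm long, 36 mm deep, its top 24 mm above the bar's centre line, and it stays where it is left: a friction pad takes about 3 N along the bar to slide it.
- trim_post (a point): on the axis of the upright square steel post (14 x 14 mm, 50 mm tall) on the trim weight, 10 mm below its top end, 62 mm above the bar's centre line; push it sideways here. Pushing here also tips the bar a little, so the bar must be let go to read its balance.
- big: big hanging weight: loose dark steel disc 66 mm diameter, 50 mm high, standing on the bench, 175 mm tall over all. Mass not known exactly, 0.40 to 0.52 kg. Origin at the centre of its underside, z up. Hook and grip post on top, see its points; its +x is the open side of the hook.
- big_eye (a point): where the rod's centre lies in the big weight's hook when hung: on the weight's axis, 115 mm above its underside. The hook is a 14 mm wide strap bent to an inverted V over a rod along the weight's y; its stem stands at x = -28 mm, it is open to the weight's +x, where the lip ends 13 mm below this point; the strap's top is 16 mm above it.
- big_post (a point): grip point on the big weight's upright square steel post (14 x 14 mm, sides parallel to the weight's x and y, 115 mm + 10 to 60 mm above its underside): on its axis, 15 mm below its top end, 45 mm above the eye
- small: small hanging weight: loose dark steel disc 50 mm diameter, 40 mm high, also 175 mm tall over all. Mass not known exactly, 0.22 to 0.30 kg. Origin at the centre of its underside, z up. Hook and grip post on top, see its points; its +x is the open side of the hook.
- small_eye (a point): where the rod's centre lies in the small weight's hook when hung: on the weight's axis, 115 mm above its underside. The hook is a 14 mm wide strap bent to an inverted V over a rod along the weight's y; its stem stands at x = -28 mm, it is open to the weight's +x, where the lip ends 13 mm below this point; the strap's top is 16 mm above it.
- small_post (a point): grip point on the small weight's upright square steel post (14 x 14 mm, sides parallel to the weight's x and y, 115 mm + 10 to 60 mm above its underside): on its axis, 15 mm below its top end, 45 mm above the eye
- tape_measure: bystander: pocket tape measure, 38 x 73 x 62 mm, origin under its centre
- nut: bystander: large hexagon nut, 42 x 36 x 18 mm, origin under its centre
- screw_tin: bystander: round tin, 57 mm diameter, 72 mm tall, origin under its centre

How it is judged:
On the way, in this order (a step that is already met when the one before it is completed fails the run):
1. the big weight hangs on the left seat, let go (distance between big_eye and left_seat below 0.01 m and angle between big's own z axis and vertical below 0.35 rad and contact force between each of the arm, the fingers and big below 0.1 N), for 0.2 s.
2. the small weight hangs on the right seat too, let go (all of step 1 and distance between small_eye and right_seat below 0.01 m and angle between small's own z axis and vertical below 0.35 rad and contact force between each of the arm, the fingers and small below 0.1 N), for 0.2 s.
At the end, for the whole second after the job is handed in: both weights hang upright at their seats (eye within 10 mm of the seat centre, tilted less than 0.35 rad), big left and small right, the bar is level within 0.02 rad and all is at rest (distance between big_eye and left_seat below 0.01 m and angle between each of big, small's own z axis and vertical below 0.35 rad and distance between small_eye and right_seat below 0.01 m and value of joint bar between -0.02 and 0.02 rad and velocity of joint bar between -0.05 and 0.05 rad/s and linear speed of each of big, small below 0.03 m/s); the robot touches nothing.
It fails at once if the bar swings onto an end stop (beyond 0.36 rad) (value of joint bar above 0.36 rad or value of joint bar below -0.36 rad).
It fails at once if the bar is let drop or is jerked (faster than 0.8 rad/s) (velocity of joint bar above 0.8 rad/s or velocity of joint bar below -0.8 rad/s).
It fails at once if the robot pushes on the bar or its trim weight with more than 15 N (contact force between any of the arm, the fingers and bar above 15 N).
It fails at once if a hanging weight is pressed on the bar with more than 15 N (contact force between any of big, small and bar above 15 N).
It fails at once if a bystander is moved more than 20 mm (distance of any of tape_measure, nut, screw_tin from where it was at the start of the episode above 0.02 m).
It also fails if it takes over 72 s, if anything falls off the work surface, if the arm or the gripper's body presses on something with over 40 N, if the wrist force passes 120 N, or if a joint passes its speed limit or range.

### The arm

A 7-joint arm with a two-finger parallel gripper is mounted at the origin on a cart in front of the work surface, level with it; the furniture and walls round the work are solid. World frame = base frame: x ahead of the robot, y to its left, z up, the work surface at z = 0. Lengths are in m, angles in rad, forces in N, time in s.
With the tool pointing down it reaches from about 0.425 to 0.925 m from the base axis. Payload 6.8 kg.
Tool frame: the origin (TCP) lies on the centre line of the jaws, within the pads' length; the fingertips stand 8 mm ahead of it and the grasp point (between the pads) lies 11 mm behind it (bot.tips_ahead is the distance from the TCP to the fingertips, in m); z points along the fingers, y is the line along which they close (so a half turn about z gives the same grasp; the last joint's range is limited). The gripper opens to 85 mm and grips with 20 to 120 N. Pads are 22 mm wide; open, the fingers measure 114 mm over their backs; the gripper's body (76 mm by 85 mm) begins 54 mm behind the grasp point. The pads swing forward as they close: fully open they stand 13 mm farther back than shut.
Start: joints at [1.031, 0.477, 0.022, 1.555, -0.011, 1.109, -0.083], TCP at [0.283, -0.613, 0.239] pointing down, gripper open.
Joint ranges: [-2.96, 2.96], [-0.34, 2.1], [-1.41, 1.46], [0.24, 2.44], [-1.37, 4.51], [0.17, 1.92], [-2.96, 2.96]. Speed limits (rad/s): [2.39, 2.39, 3.14, 3.14, 3.14, 3.14, 3.14].

### API

Orientations are given as a unit quaternion [w, x, y, z].
In Python, from station import bot gives the robot as it stands.
- The arm moves only by the tool send_rows, never from a script. Its argument "deltas" is text: rows parted by semicolons, each of 4 numbers parted by spaces: the shift along the tool's x, y, z in m, then the turn about the tool's z in degrees. In form: x y z spin; .... A call has 1 to 5 rows; each row is the pose to reach, as a shift and turn from the pose commanded when the call began, along the tool's axes at that moment; what a row does not reach only later rows make up. A row lasts 1/10 s, in which the tool goes at most 50 mm and 8.59 degrees, less where a joint would pass 70% of its speed; a pose out of reach is approached as far as the arm can. A call with a gripper value outside its range is refused whole. "claw" is the opening, from 0 (shut) to 1 (fully open), set as the call begins (left out, the last holds). The fingers move at their own pace and stop on an object; "force" is the grip in N (left out, the last holds). Time passes only in rows, so rows that repeat a pose let the fingers close. It gives the time, the measured TCP pose, the force, the opening and the grip force at its end, in the units of the state.
- bot.get_obs(): the state, without advancing time (a new reading comes with each control period).
- bot.read_camera(name): name is "side" or "top" or "wrist"; returns a dict with "img" (420x560x3 uint8, red, green, blue), "depth" (420x560 float32, m along the optical axis (not along the pixel's ray), 0 where there is no reading), "fx", "fy", "cx", "cy" (pixels), "camera_from_world" (4x4, takes a point from world to camera coordinates). Camera axes: x right, y up, looking along -z (the intrinsics and any distortion apply to the point x, -y, -z); pixel columns grow to the right and rows downward; lengths in m; the calibration is good to about 2 mm. A picture is of the moment at which its call begins.
- bot.hand_in(): hands the job in; it is judged then, once.
Trained networks look in a picture, given as the dict that the camera call returned (one of the last four; its "shot" number tells which), for a name from the list of things; names that differ only in an ending like _2 or _b are one class to them, and where a whole thing is asked for, a point or a joint stands for the part that bears it (a point fixed in the world has none). Each returns a list of dicts, best first, with "confidence" (0 to 1); they miss things now and then, are a little off and sometimes report something else, mostly with a low value. They report only what shows in the picture. A call takes as long as a camera call.
- bot.masks_of(picture, query): "mask" (420x560 bool, what is visible of it).
- bot.landmark_of(picture, query): "xyz" ([x, y, z] in m, in world coordinates, good to about 4 mm: a listed point, or the origin of a listed thing).
The state is a dict: "t": time; "q": joint angles; "joint_vel": joint speeds; "joint_torque": joint torques, N m; "eef_pos": TCP position; "tool_rot": TCP orientation; "contact_force": force on the tool from outside, world axes, zero at the start; "torque": the same for the moment, N m; "gripper_width": opening from 0.0 (shut) to 1.0 (fully open); "grasp_force": force on a finger pad.
Only numpy, scipy, OpenCV 4.12 (cv2) and the standard library are available. Lean on these libraries where they do the work, as an engineer would, in place of code of your own. Each camera call takes 0.05 s, during which the arm holds its last target. There are 200 camera calls.

## Working session

There is one attempt and no reset: what is moved stays moved. The work goes in short steps, Python scripts to look and compute and a tool call to move; the robot and the scene stay as the last step left them, time stands still between calls to the robot, and variables do not carry over. Pictures are saved under pics/ and viewed, at most 10 in all, crops included, and the job is handed in when it is done.

Besides the shell and the picture viewer there is one more tool, called after ">>>" as a command line: name --argument value ..., lists and objects as JSON in quotes. send_rows: Moves the arm, as the interface text tells. Its arguments: {"type":"object","properties":{"deltas":{"type":"string"},"claw":{"type":"number"},"force":{"type":"number"}},"required":["deltas"]}

```bash
mkdir -p pics; ls; cat > h.py <<'E'
import numpy as np, cv2
from station import bot
from scipy.spatial.transform import Rotation as R
def save(p,n): cv2.imwrite('pics/'+n+'.png',cv2.cvtColor(p['img'],cv2.COLOR_RGB2BGR))
def lm(p,names):
    for n in names:
        r=bot.landmark_of(p,n)
        print(n,[(np.round(d['xyz'],4).tolist(),round(d['confidence'],2)) for d in r[:2]])
def rot(q): return R.from_quat([q[1],q[2],q[3],q[0]]).as_matrix()
def pts(p,mask):
    v,u=np.nonzero(mask&(p['depth']>0)); z=p['depth'][v,u]
    c=np.stack([(u-p['cx'])/p['fx']*z,-(v-p['cy'])/p['fy']*z,-z,np.ones_like(z)])
    return (np.linalg.inv(p['camera_from_world'])@c)[:3].T
def toolshift(o,d): return rot(o['tool_rot']).T@np.asarray(d)
E
python3 - <<'E'
from h import *
o=bot.get_obs(); print(o['t'],o['eef_pos'],o['tool_rot'],rot(o['tool_rot']).round(3).tolist(),o['q'],o['contact_force'])
A=['stand','left_seat','right_seat','trim_post','big','big_eye','big_post','small','small_eye','small_post','tape_measure','nut','screw_tin']
ims=[]
for c in ['side','top']:
    p=bot.read_camera(c); print(c,np.linalg.inv(p['camera_from_world'])[:3].round(2).tolist(),p['fx']); lm(p,A); save(p,c+'0')
E
```

```text
pics
0.0 [ 0.28222028 -0.61252458  0.23832934] [-8.73241358e-04  9.76783737e-01  2.14225813e-01 -2.63048727e-04] [[0.908, 0.419, -0.001], [0.419, -0.908, 0.002], [-0.0, -0.002, -1.0]] [ 1.03091575  0.47778116  0.02233931  1.5564729  -0.01149482  1.10929079
 -0.08310611] [-0.75921198 -0.81297623  0.65473936]
side [[-0.87, 0.23, -0.43, 0.07], [-0.49, -0.42, 0.76, 0.93], [-0.0, 0.88, 0.48, 0.72]] 419.10734455070485
stand [([0.597, 0.303, 0.0019], 0.85)]
left_seat [([0.5531, 0.4154, 0.1969], 0.79)]
right_seat [([0.6386, 0.1909, 0.1999], 0.76), ([0.4683, 0.2118, 0.1592], 0.64)]
trim_post [([0.5914, 0.3151, 0.2617], 0.87)]
big [([0.4676, 0.2041, 0.0007], 0.73)]
big_eye [([0.4673, 0.2092, 0.115], 0.62)]
big_post [([0.4678, 0.2066, 0.1576], 0.6), ([0.5915, 0.3165, 0.2603], 0.37)]
small [([0.4916, 0.0738, 0.1149], 0.52)]
small_eye [([0.4906, 0.0739, 0.1167], 0.66)]
small_post [([0.4929, 0.0684, 0.1599], 0.61), ([0.5529, 0.4172, 0.1978], 0.47)]
tape_measure [([0.439, -0.1907, 0.0005], 0.81)]
nut [([0.5538, 0.1353, -0.001], 0.69)]
screw_tin [([0.4695, -0.3144, -0.001], 0.54)]
top [[0.0, 1.0, -0.06, 0.44], [-1.0, 0.0, -0.02, 0.05], [-0.02, 0.06, 1.0, 1.88]] 536.5081656161228
stand [([0.5973, 0.3062, 0.0024], 0.62)]
left_seat [([0.4905, 0.0738, 0.0014], 0.72), ([0.5522, 0.414, 0.198], 0.67)]
right_seat [([0.6379, 0.1921, 0.2043], 0.75)]
trim_post [([0.5898, 0.3197, 0.2574], 0.6)]
big [([0.4676, 0.2088, -0.0027], 0.79), ([0.5989, 0.3081, 0.0001], 0.58)]
big_eye [([0.4683, 0.2099, 0.1117], 0.66), ([0.5978, 0.305, 0.001], 0.63)]
big_post [([0.4668, 0.2054, 0.1552], 0.62), ([0.5574, 0.1373, -0.0022], 0.4)]
small [([0.4934, 0.0716, -0.0005], 0.53)]
small_eye [([0.49, 0.071, 0.1147], 0.68)]
small_post [([0.4385, -0.198, -0.0035], 0.5), ([0.4884, 0.0718, 0.1602], 0.45)]
tape_measure []
nut [([0.5585, 0.1381, -0.0026], 0.43)]
screw_tin [([0.4731, -0.3121, -0.0026], 0.46)]
```

```bash
python3 - <<'E'
import cv2,numpy as np
a=cv2.imread('pics/side0.png');b=cv2.imread('pics/top0.png')
cv2.imwrite('pics/tc.png',cv2.resize(b[60:330,60:360],(800,720))[:600])
E
```

```text
(no output)
```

View pics/side0.png

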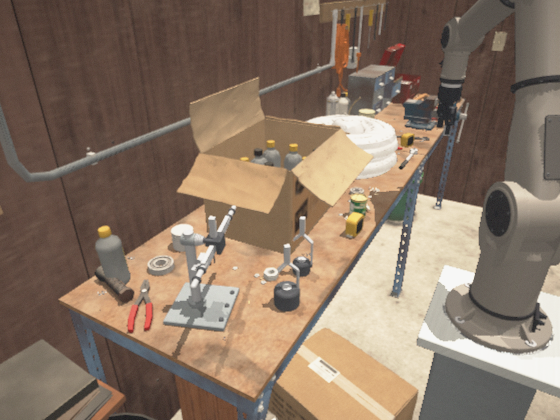

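View pics/top0.png

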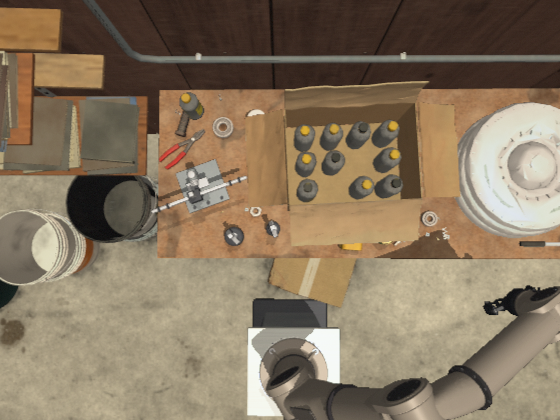

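The side view shows the stand at about (205,300), the bar from (195,285) to (235,210), the big weight at (287,293) and the small one at (302,265). The top view shows the big weight at (234,235) and the small one at (272,228). Next I need the hook yaws and the heights of the box flaps along my path.

```bash
python3 - <<'E'
from h import *
P=[bot.read_camera(c) for c in ['side','top']]
for n,e in [('big',(.4675,.2075)),('small',(.491,.073))]:
    for p in P:
        r=bot.masks_of(p,n)
        for d in r[:2]:
            m=pts(p,d['mask']); m=m[np.hypot(m[:,0]-e[0],m[:,1]-e[1])<.06]
            if len(m)<5: continue
            print(n,p['shot'],round(d['confidence'],2),len(m))
            for a,b in [(.02,.06),(.065,.095),(.095,.115),(.115,.135),(.14,.18)]:
                s=m[(m[:,2]>a)&(m[:,2]<b)]
                if len(s): print('  z',a,b,len(s),s.mean(0).round(4),s.min(0).round(3),s.max(0).round(3))
p=np.vstack([pts(q,np.ones((420,560),bool)) for q in P])
print('height max map rows x .2-.9, cols y -.6...55')
xs=np.arange(.2,.9,.05); ys=np.arange(-.6,.55,.05)
print('      ',' '.join('%4d'%(y*100+.1) for y in ys))
for x in xs:
    print('%.2f'%x,' '.join('%4d'%(1000*np.max(p[(abs(p[:,0]-x-.025)<.025)&(abs(p[:,1]-y-.025)<.025),2],initial=-9)) for y in ys))
E
```

```text
big 3 0.83 933
  z 0.02 0.06 534 [0.4575 0.2179 0.0424] [0.431 0.177 0.02 ] [0.492 0.241 0.059]
  z 0.065 0.095 31 [0.4406 0.1929 0.0799] [0.437 0.19  0.065] [0.445 0.196 0.095]
  z 0.095 0.115 49 [0.4606 0.2086 0.1082] [0.438 0.187 0.097] [0.482 0.227 0.115]
  z 0.115 0.135 60 [0.4631 0.2117 0.1231] [0.451 0.2   0.115] [0.477 0.221 0.135]
  z 0.14 0.18 91 [0.4619 0.2108 0.1607] [0.454 0.201 0.14 ] [0.471 0.217 0.175]
small 3 0.68 499
  z 0.02 0.06 215 [0.4821 0.0788 0.0361] [0.459 0.052 0.021] [0.511 0.098 0.06 ]
  z 0.065 0.095 23 [0.4635 0.0669 0.0819] [0.462 0.053 0.065] [0.466 0.075 0.094]
  z 0.095 0.115 47 [0.4796 0.0711 0.1071] [0.462 0.057 0.096] [0.51  0.086 0.114]
  z 0.115 0.135 47 [0.4885 0.0763 0.1238] [0.475 0.064 0.115] [0.504 0.086 0.135]
  z 0.14 0.18 73 [0.4886 0.0768 0.1594] [0.482 0.066 0.141] [0.496 0.083 0.175]
small 4 0.73 152
  z 0.02 0.06 87 [0.4914 0.0752 0.0378] [0.469 0.052 0.021] [0.514 0.097 0.048]
  z 0.065 0.095 1 [0.4647 0.0689 0.0938] [0.465 0.069 0.094] [0.465 0.069 0.094]
  z 0.095 0.115 22 [0.4805 0.0722 0.1089] [0.465 0.062 0.102] [0.511 0.085 0
[... 1323 characters left out ...]
 289  219  220  222  183   18  188  222  291  273  237  219  221  225  230  150   12   13 -245
0.65  169  218  242  270  287  186  181  180  168  221  181  219  285  274  238  215   12  144  229   25   21   13 -122
0.70  172  137  237  261  289  220  217   19  177  220  190  220  287  278  236  217   14   23   24   23   24   23 -9000
0.75  169  103  240  261  287  220  213  214  216  221  184  222  287  281  238  220   12   12   14   18   26   21 -9000
0.80  158 -9000  237  262  286  220  223  224  216  221  276  287  295  284  239  218   30   26   20   49   46   11 -9000
0.85   12 -9000  234  260  425  424  426  423  425  429  426  428  426   55   65   67   30   33  161  169   35   17 -9000
```

>>> send_rows --deltas "0 0 -0.05 0; 0.02 -0.02 -0.09 0; 0.055 -0.055 -0.1 0; 0.09 -0.09 -0.1 0; 0.125 -0.125 -0.1 0" --claw 1

```text
t: 2.2
eef_pos: [0.3443, -0.4457, 0.3401]
tool_rot: [0.001, 0.977, 0.214, 0.0]
contact_force: [1.0, -0.3, 0.4]
gripper_width: 0.996
grasp_force: 0.0
```

>>> send_rows --deltas "0.035 -0.035 0 0; 0.07 -0.07 0 0; 0.105 -0.105 0 0; 0.14 -0.14 0 0; 0.174 -0.17 0 0"

```text
t: 2.7
eef_pos: [0.4309, -0.2176, 0.3397]
tool_rot: [0.0, 0.977, 0.215, 0.0]
contact_force: [0.6, -0.8, 0.5]
gripper_width: 0.999
grasp_force: 0.0
```

```bash
python3 - <<'E'
from h import *
o=bot.get_obs(); print(o['t'],o['eef_pos'],o['tool_rot'],o['q'].round(3),o['contact_force'])
p=cv2.imread('pics/tc.png') 
E
```

```text
2.7 [ 0.43087412 -0.21762771  0.33973455] [3.09835942e-04 9.76723510e-01 2.14501739e-01 3.06290542e-04] [ 0.56   0.081 -0.235  1.854  0.021  1.207 -0.82 ] [ 0.64326922 -0.84067358  0.45826037]
```

View pics/tc.png

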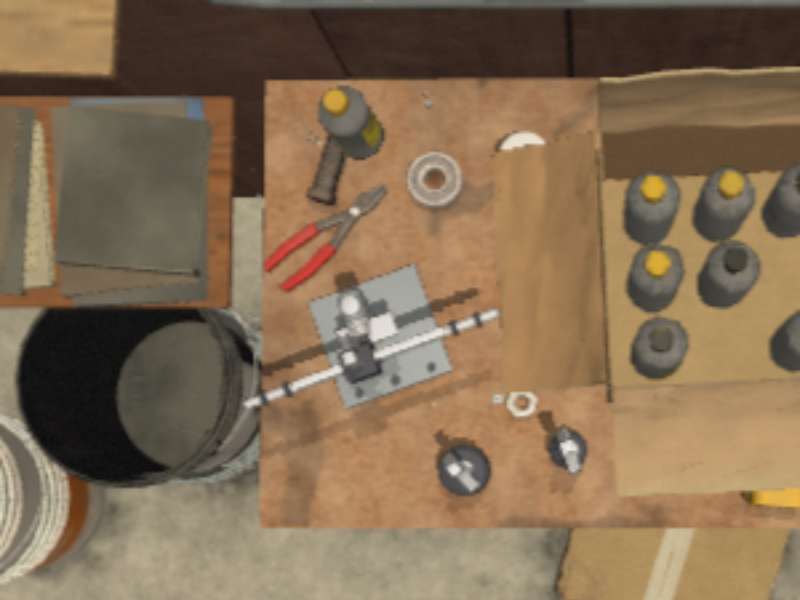

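The crop shows the bar from (245,403) to (497,314), just clear of the flap edge at column 500. The trim is at (360,355), a little left of the pivot, and the weights are at (465,468) and (568,450).

>>> send_rows --deltas "0.023 -0.041 0 -8.4; 0.047 -0.082 0 -16.8; 0.07 -0.123 0 -25.2; 0.094 -0.165 0 -33.6; 0.117 -0.206 0 -42"

```text
t: 3.2
eef_pos: [0.4505, 0.018, 0.3397]
tool_rot: [0.0, 0.833, 0.553, 0.0]
contact_force: [1.5, 0.1, 0.6]
gripper_width: 0.998
grasp_force: 0.0
```

```bash
python3 - <<'E'
from h import *
o=bot.get_obs(); M=rot(o['tool_rot']); print(o['eef_pos'],o['q'].round(3), 'tool y yaw',np.degrees(np.arctan2(M[1,1],M[0,1])))
print('to big',toolshift(o,np.array([.467,.207,.34])-o['eef_pos']))
E
```

```text
[0.45046503 0.0180275  0.33971349] [ 0.31   0.04  -0.497  1.902  0.021  1.204 -0.594] tool y yaw -22.919236437834453
to big [ 0.18049333 -0.05836218 -0.00032977]
```

>>> send_rows --deltas "0.036 -0.012 0 -8.4; 0.072 -0.023 0 -16.8; 0.108 -0.035 0 -25.2; 0.144 -0.047 0 -33.6; 0.18 -0.058 0 -42"

```text
t: 3.7
eef_pos: [0.4684, 0.2058, 0.3396]
tool_rot: [0.0, 0.58, 0.814, 0.0]
contact_force: [0.2, -0.2, -1.0]
gripper_width: 0.999
grasp_force: 0.0
```

>>> send_rows --deltas "0 0 0 -8; 0 0 0 -13; 0 0 0 -13"

```text
t: 4.0
eef_pos: [0.4684, 0.2045, 0.3393]
tool_rot: [-0.0, 0.486, 0.874, 0.0]
contact_force: [1.0, -0.3, 0.0]
gripper_width: 1.0
grasp_force: 0.0
```

```bash
cat > w.py <<'E'
from h import *
def post(p,n,zlo=.145,zhi=.185,c=None):
    r=bot.masks_of(p,n)
    if not r: return
    m=pts(p,r[0]['mask']); 
    if c is not None: m=m[np.hypot(m[:,0]-c[0],m[:,1]-c[1])<.06]
    for a,b in [(.02,.06),(.065,.095),(.095,.135),(.17,.185)]:
        s=m[(m[:,2]>a)&(m[:,2]<b)]
        if len(s)>8:
            (cx,cy),(w,h),ang=cv2.minAreaRect((s[:,:2]*1000).astype(np.float32))
            print(n,a,b,len(s),'rect c',round(cx,1),round(cy,1),'size',round(w,1),round(h,1),'ang',round(ang,1),'med z',np.median(s[:,2]).round(4))
E
python3 - <<'E'
from w import *
o=bot.get_obs(); M=rot(o['tool_rot']); print(o['t'],o['eef_pos'],o['q'].round(3), 'tool y yaw',np.degrees(np.arctan2(M[1,1],M[0,1])))
p=bot.read_camera('wrist'); save(p,'w1'); print(np.linalg.inv(p['camera_from_world'])[:3].round(3).tolist(),p['fx'])
lm(p,['big','big_eye','big_post','small_post','small_eye']); post(p,'big'); post(p,'small')
E
```

```text
4.0 [0.46841838 0.2045235  0.33926142] [ 0.107  0.187 -0.727  1.772  0.131  1.232 -0.1  ] tool y yaw 31.80102481737018
[[0.85, -0.507, -0.147, 0.431], [0.527, 0.815, 0.239, 0.264], [-0.002, -0.28, 0.96, 0.473]] 344.7409051210999
big [([0.5965, 0.3038, -0.0005], 0.73), ([0.4691, 0.2088, -0.0004], 0.58)]
big_eye [([0.4661, 0.2099, 0.1147], 0.86)]
big_post [([0.468, 0.209, 0.1595], 0.85), ([0.4691, 0.206, 0.006], 0.63)]
small_post [([0.4903, 0.0709, 0.1596], 0.67)]
small_eye [([0.4672, 0.2089, 0.1615], 0.63), ([0.4938, 0.0734, 0.1196], 0.58)]
big 0.02 0.06 1433 rect c 466.2 207.6 size 62.2 64.2 ang 60.3 med z 0.0487
big 0.065 0.095 25 rect c 443.1 192.2 size 3.3 7.1 ang 84.2 med z 0.0798
big 0.095 0.135 498 rect c 463.6 203.9 size 53.8 14.1 ang 41.7 med z 0.1134
big 0.17 0.185 230 rect c 465.8 205.9 size 14.1 13.5 ang 41.4 med z 0.1741
small 0.02 0.06 1086 rect c 492.7 72.0 size 49.4 48.4 ang 56.7 med z 0.0385
small 0.065 0.095 58 rect c 468.9 63.8 size 4.3 14.0 ang 40.5 med z 0.0788
small 0.095 0.135 506 rect c 490.2 70.9 size 53.9 14.6 ang 19.6 med z 0.1144
small 0.17 0.185 190 rect c 493.3 71.8 size 13.9 14.7 ang 21.4 med z 0.174
```

View pics/w1.png

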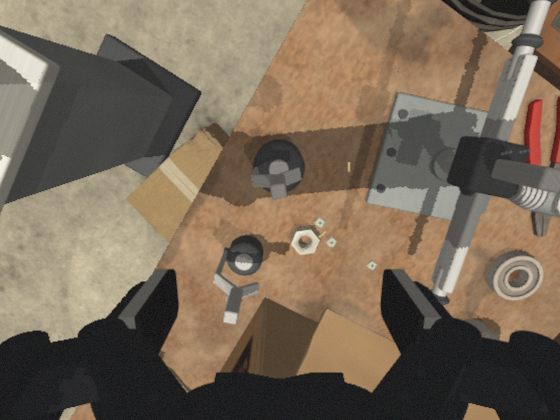

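The wrist view shows the big weight at about (278,165) and the small one at (240,260), both clear of the fingers. Big's hook yaw is 41.5° and its post is at (0.4665,0.2065). I'll descend and grip it.

>>> send_rows --deltas "0.003 0 0.045 -5; 0.003 0 0.09 -9.7; 0.003 0 0.135 -9.7; 0.003 0 0.17 -9.7; 0.003 0 0.19 -9.7"

```text
t: 4.9
eef_pos: [0.4654, 0.2058, 0.1464]
tool_rot: [-0.001, 0.411, 0.911, -0.001]
contact_force: [0.3, -0.3, 0.0]
gripper_width: 1.001
grasp_force: 0.0
```

>>> send_rows --deltas "0 0 0 0; 0 0 0 0; 0 0 0 0; 0 0 0 0; 0 0 0 0" --claw 0 --force 60

```text
t: 5.4
eef_pos: [0.4674, 0.2069, 0.1504]
tool_rot: [0.001, 0.411, 0.911, 0.0]
contact_force: [-7.5, -6.1, 20.4]
gripper_width: 0.154
grasp_force: 60.4
```

>>> send_rows --deltas "0 0 0 0; 0 0 0 0; 0 0 -0.01 0; 0 0 -0.03 0; 0 0 -0.05 0"

```text
t: 5.9
eef_pos: [0.4662, 0.2065, 0.1998]
tool_rot: [-0.001, 0.411, 0.912, -0.001]
contact_force: [0.7, 0.5, -4.7]
gripper_width: 0.156
grasp_force: 58.8
```

```bash
python3 - <<'E'
from w import *
o=bot.get_obs(); M=rot(o['tool_rot']); print(o['t'],o['eef_pos'],o['q'].round(3), 'tool y yaw',np.degrees(np.arctan2(M[1,1],M[0,1])),o['contact_force'],o['gripper_width'],o['grasp_force'])
p=bot.read_camera('side'); save(p,'s2'); lm(p,['big_eye','big_post','big','left_seat','right_seat','trim_post']); post(p,'big')
p=bot.read_camera('wrist'); lm(p,['big_eye','big_post','left_seat','right_seat','trim_post']);
m=pts(p,bot.masks_of(p,'bar')[0]['mask']); m=m[(m[:,2]>.18)&(m[:,2]<.24)]
print(cv2.fitLine((m[:,:2]).astype(np.float32),cv2.DIST_HUBER,0,.01,.01).ravel(),len(m))
E
```

```text
5.9 [0.46615526 0.20646732 0.19977345] [ 0.064  0.336 -0.722  1.948  0.269  0.957 -0.064] tool y yaw 41.45053578789944 [ 0.73539274  0.45624992 -4.68014697] 0.15643018970356323 58.84987950325012
big_eye [([0.4624, 0.2079, 0.1669], 0.92)]
big_post [([0.463, 0.2126, 0.2091], 0.58)]
big [([0.4641, 0.2076, 0.0491], 0.95)]
left_seat [([0.5531, 0.4147, 0.1982], 0.65), ([0.4697, -0.3144, -0.0001], 0.46)]
right_seat [([0.6346, 0.1887, 0.2035], 0.75), ([0.4625, 0.2056, 0.049], 0.22)]
trim_post [([0.5924, 0.3138, 0.2629], 0.77)]
big 0.02 0.06 80 rect c 502.8 129.4 size 64.3 240.4 ang 26.9 med z 0.0548
big 0.065 0.095 297 rect c 458.0 222.8 size 65.1 36.4 ang 17.4 med z 0.0816
big 0.095 0.135 321 rect c 462.3 207.9 size 59.5 58.2 ang 89.1 med z 0.0984
big 0.17 0.185 43 rect c 461.3 210.7 size 17.7 10.8 ang 16.2 med z 0.1774
big_eye [([0.4664, 0.2073, 0.1611], 0.8)]
big_post [([0.4665, 0.2075, 0.16], 0.75), ([0.4684, 0.2072, 0.212], 0.58)]
left_seat []
right_seat []
trim_post []
[ 0.33797577 -0.94115484  0.60959375  0.2499764 ] 144
```

>>> send_rows --deltas "0.02 0.02 -0.025 4.2; 0.05 0.045 -0.05 8.4; 0.08 0.073 -0.07 12.6; 0.11 0.1 -0.07 17; 0.131 0.119 -0.07 21.2"

```text
t: 7.15
eef_pos: [0.4689, 0.3873, 0.2703]
tool_rot: [-0.0, 0.572, 0.82, 0.001]
contact_force: [0.1, -0.1, -4.2]
gripper_width: 0.152
grasp_force: 59.4
```

```bash
python3 - <<'E'
from w import *
o=bot.get_obs(); M=rot(o['tool_rot']); print(o['t'],o['eef_pos'],o['q'].round(3), 'tool y yaw',np.degrees(np.arctan2(M[1,1],M[0,1])),o['contact_force'],o['gripper_width'],o['grasp_force'])
for c in ['side','wrist','top']:
    p=bot.read_camera(c); print(c); lm(p,['big_eye','big_post','big','left_seat','right_seat','trim_post','stand'])
E
```

```text
7.15 [0.46885214 0.38730876 0.27029484] [-0.282  0.419 -0.68   1.653  0.281  1.167 -0.678] tool y yaw 20.165937228758523 [ 0.0904467  -0.12793499 -4.15962581] 0.1522666123331563 59.43686485290527
side
big_eye [([0.4702, 0.3887, 0.2343], 0.81), ([0.5522, 0.416, 0.1979], 0.2)]
big_post [([0.4685, 0.3918, 0.2759], 0.74)]
big [([0.4699, 0.3879, 0.1197], 0.86)]
left_seat [([0.5508, 0.4135, 0.1965], 0.84)]
right_seat [([0.5958, 0.3044, -0.0004], 0.7), ([0.5561, 0.1369, -0.0048], 0.19)]
trim_post [([0.5916, 0.3172, 0.2594], 0.77), ([0.595, 0.3044, 0.0005], 0.64)]
stand [([0.5964, 0.304, 0.003], 0.92)]
wrist
big_eye [([0.4694, 0.3827, 0.232], 0.91)]
big_post [([0.4728, 0.3873, 0.2811], 0.67)]
big [([0.4735, 0.3874, 0.1194], 0.85)]
left_seat [([0.5552, 0.4148, 0.1971], 0.92)]
right_seat [([0.4687, 0.383, 0.2326], 0.57)]
trim_post []
stand [([0.5944, 0.3013, -0.0023], 0.76)]
top
big_eye [([0.4716, 0.3863, 0.231], 0.44)]
big_post [([0.4678, 0.3838, 0.2735], 0.52)]
big [([0.4711, 0.3866, 0.1163], 0.61)]
left_seat [([0.5523, 0.4186, 0.1984], 0.67), ([0.4381, -0.1942, -0.0019], 0.35)]
right_seat [([0.6369, 0.1958, 0.2045], 0.8)]
trim_post [([0.4699, 0.3895, 0.1195], 0.73), ([0.5937, 0.3203, 0.2578], 0.49)]
stand []
```

>>> send_rows --deltas "-0.001 0.02 0 0; -0.001 0.04 0 0; -0.001 0.06 0 0; -0.001 0.077 0 0; -0.001 0.087 0 0"

```text
t: 8.85
eef_pos: [0.5527, 0.413, 0.2689]
tool_rot: [0.0, 0.572, 0.82, -0.0]
contact_force: [0.5, -0.4, -5.5]
gripper_width: 0.152
grasp_force: 59.6
```

```bash
python3 - <<'E'
from w import *
o=bot.get_obs(); M=rot(o['tool_rot']); print(o['t'],o['eef_pos'],'tool y yaw',np.degrees(np.arctan2(M[1,1],M[0,1])),o['contact_force'],o['gripper_width'],o['grasp_force'])
P=[]
for c in ['side','wrist']:
    p=bot.read_camera(c); P.append(p['img']); print(c); lm(p,['big_eye','big_post','big','left_seat','trim_post'])
a=cv2.resize(P[0][180:340,130:290],(400,400)); b=cv2.resize(P[1],(400,300)); b=np.vstack([b,np.zeros((100,400,3),np.uint8)])
save({'img':np.hstack([a,b])},'v3')
E
```

```text
8.85 [0.55270524 0.41302268 0.26886308] tool y yaw 20.185724859536556 [ 0.51835016 -0.38437844 -5.5246003 ] 0.15241209471674844 59.62790250778198
side
big_eye [([0.5532, 0.4161, 0.2326], 0.8)]
big_post [([0.5533, 0.4173, 0.2765], 0.83), ([0.4393, -0.1916, 0.0019], 0.27)]
big [([0.5533, 0.4151, 0.1181], 0.61), ([0.597, 0.3058, 0.0052], 0.47)]
left_seat [([0.5532, 0.4153, 0.1966], 0.77)]
trim_post [([0.5888, 0.3144, 0.2606], 0.74), ([0.4361, -0.1922, -0.0011], 0.28)]
wrist
big_eye [([0.5532, 0.4132, 0.2291], 0.85)]
big_post [([0.5497, 0.4142, 0.2796], 0.7)]
big [([0.552, 0.4179, 0.119], 0.66)]
left_seat [([0.5563, 0.4162, 0.1982], 0.89)]
trim_post [([0.5571, 0.4108, 0.1985], 0.69)]
```

View pics/v3.png

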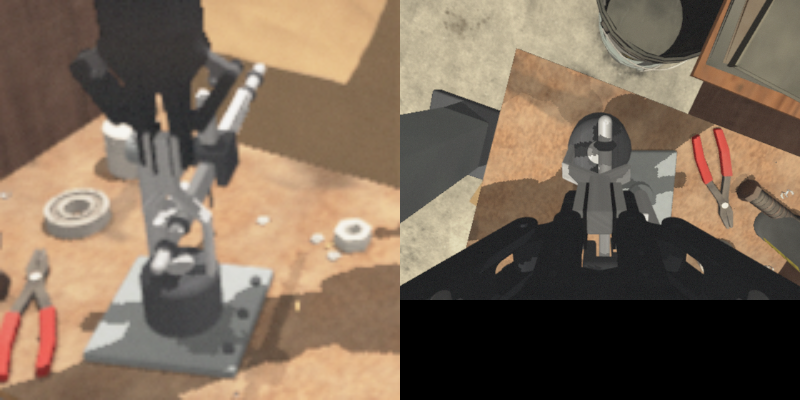

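The side crop shows the hook's V over the rod end at (165,255). The wrist view shows the strap just inboard of the outer collar at (603,145). The weight is aligned, so I'll lower it slowly.

>>> send_rows --deltas "0 0.001 0.006 0; 0 0.002 0.012 0; 0 0.002 0.018 0; 0 0.002 0.023 0; 0 0.002 0.028 0"

```text
t: 9.95
eef_pos: [0.5531, 0.4136, 0.2405]
tool_rot: [-0.0, 0.572, 0.82, -0.0]
contact_force: [-0.1, 0.1, -5.5]
gripper_width: 0.151
grasp_force: 59.6
```

>>> send_rows --deltas "0 0 0.003 0; 0 0 0.006 0; 0 0 0.009 0; 0 0 0.012 0; 0 0 0.015 0"

```text
t: 10.45
eef_pos: [0.5535, 0.4138, 0.2264]
tool_rot: [0.0, 0.572, 0.82, 0.0]
contact_force: [0.9, -0.8, -3.8]
gripper_width: 0.156
grasp_force: 59.7
```

```bash
python3 - <<'E'
from w import *
o=bot.get_obs(); print(o['t'],o['eef_pos'],o['contact_force'],o['torque'])
for c in ['side','wrist']:
    p=bot.read_camera(c); print(c); lm(p,['big_eye','big','left_seat','right_seat'])
E
```

```text
10.45 [0.55352659 0.41379659 0.2264487 ] [ 0.90626943 -0.84205829 -3.80733826] [-0.01643595 -0.13882213 -0.02506926]
side
big_eye [([0.5529, 0.4156, 0.1914], 0.81), ([0.5572, 0.4167, 0.1893], 0.5)]
big [([0.5532, 0.4159, 0.077], 0.61)]
left_seat [([0.5541, 0.4151, 0.1899], 0.63), ([0.6352, 0.1935, 0.2086], 0.25)]
right_seat [([0.4921, 0.0698, 0.1594], 0.75), ([0.6347, 0.1933, 0.2093], 0.6)]
wrist
big_eye [([0.5519, 0.4164, 0.1889], 0.75)]
big [([0.5542, 0.4175, 0.0769], 0.66)]
left_seat [([0.5558, 0.4171, 0.1903], 0.82)]
right_seat []
```

>>> send_rows --deltas "0 0 0.003 0; 0 0 0.006 0; -0.001 0 0.009 0; -0.001 0 0.012 0; -0.001 0 0.015 0"

```text
t: 11.45
eef_pos: [0.5541, 0.4126, 0.2113]
tool_rot: [0.0, 0.572, 0.82, 0.0]
contact_force: [2.1, -0.8, -0.7]
gripper_width: 0.152
grasp_force: 60.2
```

>>> send_rows --deltas "0 0 0.002 0; 0 0 0.004 0; -0.001 0 0.006 0; -0.001 0 0.006 0; -0.001 0 0.006 0"

```text
t: 11.95
eef_pos: [0.5543, 0.4122, 0.2057]
tool_rot: [0.0, 0.572, 0.82, 0.001]
contact_force: [3.8, 0.6, 0.6]
gripper_width: 0.151
grasp_force: 60.2
```

```bash
python3 - <<'E'
from w import *
F=[]
for c in ['side','wrist','side','wrist']:
    p=bot.read_camera(c); o=bot.get_obs(); F.append(o['contact_force']); print(c); lm(p,['big_eye','big','left_seat','right_seat'])
print(o['t'],o['eef_pos'],np.round(F,2).tolist())
E
```

```text
side
big_eye [([0.5547, 0.4165, 0.1711], 0.69), ([0.6362, 0.1959, 0.231], 0.35)]
big [([0.5546, 0.4181, 0.0554], 0.94)]
left_seat [([0.5546, 0.4126, 0.1694], 0.88)]
right_seat [([0.6362, 0.1936, 0.2272], 0.84), ([0.5509, 0.4129, 0.171], 0.55)]
wrist
big_eye [([0.5554, 0.4158, 0.1665], 0.57)]
big [([0.5551, 0.4164, 0.0561], 0.85)]
left_seat [([0.5567, 0.412, 0.1703], 0.68), ([0.5541, 0.4135, 0.2185], 0.48)]
right_seat []
side
big_eye [([0.5523, 0.4146, 0.1741], 0.9)]
big [([0.5531, 0.4147, 0.055], 0.84)]
left_seat [([0.5535, 0.411, 0.1704], 0.71), ([0.4924, 0.0703, 0.117], 0.54)]
right_seat [([0.6343, 0.1966, 0.2313], 0.65)]
wrist
big_eye []
big [([0.5556, 0.415, 0.0557], 0.94)]
left_seat [([0.5566, 0.4111, 0.1685], 0.95)]
right_seat []
12.75 [0.55418963 0.41212781 0.20550307] [[3.73, 1.0, 0.02], [4.92, 1.54, -0.01], [5.22, 2.38, 0.11], [4.04, 1.42, -0.16]]
```

Load is taken (Fz about 0), but about 4.5 N of side force remains on the tool. I'll shift slightly along +tool y to relax it before opening.

>>> send_rows --deltas "0 0.001 0 0; -0.001 0.002 0 0; -0.001 0.002 0 0"

```text
t: 13.25
eef_pos: [0.5553, 0.4119, 0.205]
tool_rot: [-0.001, 0.572, 0.821, -0.0]
contact_force: [0.3, 2.5, -0.0]
gripper_width: 0.147
grasp_force: 60.2
```

>>> send_rows --deltas "0 0.001 0 0; 0 0.001 0 0; 0 0.001 0 0"

```text
t: 13.55
eef_pos: [0.5559, 0.412, 0.2048]
tool_rot: [-0.001, 0.572, 0.821, -0.001]
contact_force: [-2.0, 0.3, 0.0]
gripper_width: 0.153
grasp_force: 60.2
```

>>> send_rows --deltas "0 -0.001 0 0; 0 -0.001 0 0; 0 -0.001 0 0; 0 -0.001 0 0; 0 -0.001 0 0" --claw 0.5 --force 20

```text
t: 14.05
eef_pos: [0.5564, 0.4114, 0.2054]
tool_rot: [0.0, 0.572, 0.82, 0.0]
contact_force: [-0.7, 0.6, 0.5]
gripper_width: 0.499
grasp_force: 0.0
```

```bash
python3 - <<'E'
from w import *
for c in ['side','wrist']:
    p=bot.read_camera(c); o=bot.get_obs(); print(c); lm(p,['big_eye','big','big_post','left_seat','right_seat'])
print(o['t'],o['eef_pos'],o['contact_force'],o['gripper_width'])
E
```

```text
side
big_eye [([0.5575, 0.4128, 0.1699], 0.58), ([0.4907, 0.0728, 0.1175], 0.57)]
big [([0.5582, 0.4063, 0.0525], 0.77)]
big_post [([0.5563, 0.417, 0.2116], 0.93)]
left_seat [([0.5559, 0.4093, 0.1682], 0.85)]
right_seat [([0.6353, 0.1952, 0.2272], 0.76)]
wrist
big_eye [([0.5586, 0.4133, 0.1683], 0.77)]
big [([0.5625, 0.4056, 0.0542], 0.98)]
big_post [([0.555, 0.4185, 0.2152], 0.58)]
left_seat [([0.556, 0.4119, 0.168], 0.71)]
right_seat []
14.4 [0.5561693  0.41158094 0.20530664] [-0.33988584 -0.00631296  0.55837369] 0.5007638428723099
```

Big hangs on its own: eye within about 3 mm of the seat, tilt about 0.08 rad. I'll rise clear and check the flap edges near the small weight.

>>> send_rows --deltas "0 0 -0.015 0; 0 0 -0.04 0; 0 0 -0.07 0; 0 0 -0.105 0; -0.03 0 -0.13 0"

```text
t: 15.15
eef_pos: [0.5637, 0.3884, 0.3394]
tool_rot: [-0.001, 0.569, 0.823, 0.003]
contact_force: [1.8, -0.2, 0.6]
gripper_width: 0.5
grasp_force: 0.0
```

```bash
python3 - <<'E'
from w import *
o=bot.get_obs(); print(o['t'],o['eef_pos'],o['q'].round(2),o['contact_force'])
P=[bot.read_camera(c) for c in ['side','top']]
lm(P[0],['big_eye','big','left_seat','right_seat','small_eye','small_post','trim_post'])
p=np.vstack([pts(q,np.ones((420,560),bool)) for q in P])
m=p[(p[:,2]>.185)&(p[:,2]<.32)]
for x in np.arange(.40,.72,.02):
    s=m[(abs(m[:,0]-x-.01)<.01)&(m[:,1]<.19)&(m[:,1]>-.1)]
    if len(s): i=s[:,1].argmax(); t=np.sort(s[:,1])[-6:]; print(round(x,2),'max y',t.round(3),'z',s[s[:,1]>t[0]-.001][:,2].min().round(3))
print('left flap min x', np.sort(m[(m[:,1]>.06)&(m[:,1]<.16)][:,0])[:8].round(3))
E
```

```text
15.15 [0.56365533 0.38841838 0.3394211 ] [-0.27  0.5  -0.65  1.37  0.3   1.36 -0.56] [ 1.79685034 -0.22198718  0.64724742]
big_eye []
big [([0.5617, 0.4021, 0.0532], 0.92)]
left_seat [([0.5544, 0.4079, 0.1714], 0.71)]
right_seat [([0.6364, 0.1941, 0.2306], 0.6), ([0.5538, 0.4136, 0.1688], 0.16)]
small_eye [([0.5592, 0.4011, 0.0521], 0.72), ([0.4882, 0.0731, 0.1162], 0.57)]
small_post [([0.4928, 0.0673, 0.1605], 0.89)]
trim_post []
0.42 max y [0.013 0.013 0.014 0.014 0.015 0.015] z 0.193
0.44 max y [0.017 0.018 0.018 0.018 0.018 0.018] z 0.196
0.46 max y [0.018 0.018 0.018 0.018 0.018 0.018] z 0.206
0.48 max y [0.018 0.018 0.018 0.018 0.018 0.018] z 0.215
0.5 max y [0.019 0.019 0.019 0.019 0.019 0.02 ] z 0.218
0.52 max y [0.02  0.022 0.022 0.022 0.022 0.022] z 0.244
0.54 max y [0.146 0.146 0.147 0.147 0.149 0.149] z 0.202
0.56 max y [0.149 0.149 0.149 0.149 0.149 0.15 ] z 0.202
0.58 max y [0.149 0.149 0.149 0.15  0.15  0.15 ] z 0.201
0.6 max y [0.15  0.15  0.15  0.15  0.15  0.151] z 0.204
0.62 max y [0.188 0.188 0.188 0.189 0.189 0.19 ] z 0.229
0.64 max y [0.186 0.186 0.186 0.187 0.188 0.188] z 0.235
0.66 max y [0.153 0.153 0.153 0.153 0.154 0.154] z 0.2
0.68 max y [0.156 0.156 0.156 0.156 0.156 0.156] z 0.205
0.7 max y [0.156 0.156 0.157 0.157 0.157 0.157] z 0.203
left flap min x [-0.051 -0.051 -0.05  -0.049 -0.049 -0.049 -0.048 -0.047]
```

```bash
python3 - <<'E'
from w import *
P=[bot.read_camera(c) for c in ['side','top']]
p=np.vstack([pts(q,np.ones((420,560),bool)) for q in P])
m=p[(p[:,2]>.185)&(p[:,2]<.32)&(p[:,0]>.5)]
for y in np.arange(.03,.15,.02):
    s=m[abs(m[:,1]-y-.01)<.01]; i=s[:,0].argsort()[:6]; print(round(y,2),s[i,0].round(3),s[i,2].round(3))
# clearance of rotated body box to flap points, z window
q=p[(p[:,2]>.2)&(p[:,2]<.32)&(p[:,0]>.4)&(p[:,0]<.62)&(p[:,1]>-.05)&(p[:,1]<.16)]
for th in (20.5,):
  t=np.radians(th); Y=np.array([np.cos(t),np.sin(t)]); X=np.array([-Y[1],Y[0]])
  for sh in (0,.004):
    c=np.array([.493,.072])+sh*X
    a=abs((q[:,:2]-c)@Y); b=abs((q[:,:2]-c)@X)
    for hy,hx in ((.0425,.038),(.038,.0425)):
        d=np.hypot(np.maximum(a-hy,0),np.maximum(b-hx,0)); i=d.argmin(); print(sh,hy,'min clr',np.sort(d)[:5].round(4),q[i].round(3))
o=bot.get_obs(); M=rot(o['tool_rot']);print(o['eef_pos'],np.degrees(np.arctan2(M[1,1],M[0,1])), toolshift(o,np.array([.4916,.0758,.34])-o['eef_pos']))
E
```

```text
0.03 [0.556 0.557 0.558 0.558 0.558 0.558] [0.258 0.26  0.263 0.262 0.266 0.272]
0.05 [0.556 0.556 0.556 0.557 0.557 0.557] [0.254 0.247 0.25  0.24  0.244 0.237]
0.07 [0.555 0.555 0.556 0.556 0.556 0.556] [0.234 0.234 0.228 0.225 0.228 0.23 ]
0.09 [0.554 0.554 0.554 0.555 0.555 0.555] [0.226 0.225 0.219 0.221 0.214 0.222]
0.11 [0.552 0.554 0.554 0.554 0.554 0.554] [0.214 0.212 0.209 0.213 0.209 0.218]
0.13 [0.551 0.552 0.553 0.553 0.553 0.554] [0.205 0.203 0.206 0.216 0.206 0.205]
0 0.0425 min clr [0.0037 0.0045 0.0047 0.0055 0.006 ] [0.467 0.018 0.21 ]
0 0.038 min clr [0.001  0.0015 0.0021 0.0028 0.0028] [0.473 0.018 0.215]
0.004 0.0425 min clr [0.0076 0.0076 0.0085 0.0087 0.0095] [0.467 0.018 0.21 ]
0.004 0.038 min clr [0.0048 0.005  0.0055 0.0061 0.0064] [0.47  0.018 0.212]
[0.5659559  0.38383829 0.33454982] 20.30211330132909 [-0.26310271 -0.1766238  -0.00520421]
```

>>> send_rows --deltas "-0.037 -0.025 -0.005 0; -0.075 -0.05 -0.005 0; -0.112 -0.075 -0.005 0; -0.15 -0.1 -0.005 0; -0.188 -0.126 -0.005 0"

```text
t: 16.2
eef_pos: [0.5126, 0.162, 0.34]
tool_rot: [-0.0, 0.572, 0.82, -0.0]
contact_force: [0.1, -0.6, -0.1]
gripper_width: 0.498
grasp_force: 0.0
```

>>> send_rows --deltas "-0.037 -0.025 0 0; -0.065 -0.045 0 0; -0.075 -0.051 0 0; -0.075 -0.051 0 0"

```text
t: 16.6
eef_pos: [0.4914, 0.0739, 0.3403]
tool_rot: [0.0, 0.573, 0.819, -0.0]
contact_force: [0.1, 0.9, -0.5]
gripper_width: 0.505
grasp_force: 0.0
```

```bash
python3 - <<'E'
from w import *
p=bot.read_camera('wrist'); save(p,'w4')
lm(p,['small','small_eye','small_post']); post(p,'small',c=(.493,.072))
o=bot.get_obs(); M=rot(o['tool_rot']);print(o['t'],o['eef_pos'],o['q'].round(2),np.degrees(np.arctan2(M[1,1],M[0,1])), toolshift(o,np.array([.4916,.0758,.149])-o['eef_pos']))
E
```

```text
small [([0.492, 0.0726, -0.0029], 0.84)]
small_eye [([0.4953, 0.0722, 0.1218], 0.68)]
small_post [([0.4919, 0.0707, 0.1591], 0.71)]
small 0.02 0.06 894 rect c 487.5 77.7 size 54.1 33.0 ang 20.6 med z 0.0388
small 0.065 0.095 23 rect c 466.4 67.8 size 2.8 5.8 ang 72.6 med z 0.0788
small 0.095 0.135 504 rect c 490.3 70.5 size 52.7 14.0 ang 20.2 med z 0.1138
small 0.17 0.185 232 rect c 493.3 71.6 size 12.6 13.6 ang 20.4 med z 0.1741
16.85 [0.49158031 0.07740459 0.34024242] [ 0.27  0.14 -0.61  1.8   0.09  1.22 -0.  ] 20.416299947010266 [-0.00167759 -0.00058178  0.19124091]
```

>>> send_rows --deltas "-0.0015 0 0.045 0; -0.0015 0 0.09 0; -0.0015 0 0.13 0; -0.0015 0 0.165 0; -0.0015 0 0.188 0"

```text
t: 17.35
eef_pos: [0.4908, 0.0752, 0.1496]
tool_rot: [-0.001, 0.571, 0.821, -0.001]
contact_force: [0.5, -0.3, -0.3]
gripper_width: 0.499
grasp_force: 0.0
```

>>> send_rows --deltas "0 0 0 0; 0 0 0 0; 0 0 0 0; 0 0 0 0; 0 0 0 0" --claw 0 --force 60

```text
t: 17.85
eef_pos: [0.4924, 0.0741, 0.1531]
tool_rot: [0.001, 0.572, 0.82, 0.0]
contact_force: [-0.5, -0.7, -2.7]
gripper_width: 0.149
grasp_force: 60.7
```

>>> send_rows --deltas "0 0 -0.01 0; 0 0 -0.03 0; 0 0 -0.055 0; 0 0 -0.08 0; 0 0 -0.1 0"

```text
t: 18.35
eef_pos: [0.4922, 0.0743, 0.2547]
tool_rot: [0.001, 0.572, 0.82, 0.001]
contact_force: [0.5, 0.9, -2.9]
gripper_width: 0.152
grasp_force: 60.7
```

```bash
python3 - <<'E'
from w import *
for c in ['side','wrist','top']:
    p=bot.read_camera(c); print(c); lm(p,['small','small_eye','small_post','right_seat','left_seat','big','trim_post'])
o=bot.get_obs(); M=rot(o['tool_rot']);print(o['t'],o['eef_pos'],np.degrees(np.arctan2(M[1,1],M[0,1])),o['contact_force'])
E
```

```text
side
small [([0.4943, 0.0737, 0.1021], 0.78)]
small_eye [([0.4883, 0.0694, 0.2187], 0.68), ([0.5563, 0.1354, 0.0005], 0.35)]
small_post [([0.4957, 0.0664, 0.2655], 0.83), ([0.4713, -0.3092, -0.0002], 0.51)]
right_seat [([0.6328, 0.1932, 0.2307], 0.62)]
left_seat [([0.5564, 0.4099, 0.1682], 0.87), ([0.5864, 0.3282, 0.2535], 0.43)]
big [([0.5599, 0.4075, 0.0531], 0.55)]
trim_post [([0.5858, 0.3265, 0.2587], 0.76)]
wrist
small [([0.4901, 0.0718, 0.0966], 0.62)]
small_eye [([0.4916, 0.0713, 0.2192], 0.83)]
small_post [([0.4935, 0.0695, 0.2619], 0.81)]
right_seat []
left_seat []
big []
trim_post []
top
small [([0.5875, 0.3334, 0.2525], 0.68)]
small_eye []
small_post []
right_seat [([0.6382, 0.1964, 0.2326], 0.93)]
left_seat [([0.5535, 0.4118, 0.1681], 0.89)]
big [([0.5589, 0.4079, 0.0541], 0.72)]
trim_post [([0.5856, 0.3325, 0.2527], 0.74)]
19.55 [0.49199028 0.07399782 0.25232228] 20.23792166368185 [ 0.34789084 -0.98602026 -2.04602801]
```

>>> send_rows --deltas "0 0 -0.03 0; 0.03 0.012 -0.05 0; 0.065 0.03 -0.05 0; 0.09 0.055 -0.05 0; 0.102 0.088 -0.05 0"

```text
t: 20.05
eef_pos: [0.5382, 0.2033, 0.3031]
tool_rot: [0.0, 0.57, 0.821, 0.0]
contact_force: [0.2, 1.1, -2.0]
gripper_width: 0.15
grasp_force: 60.7
```

```bash
python3 - <<'E'
from w import *
for c in ['side','wrist','top']:
    p=bot.read_camera(c); print(c); lm(p,['small','small_eye','small_post','right_seat','left_seat'])
o=bot.get_obs(); M=rot(o['tool_rot']);print(o['t'],o['eef_pos'],np.degrees(np.arctan2(M[1,1],M[0,1])),o['contact_force'])
print(toolshift(o,[.636-o['eef_pos'][0],.195+.003-o['eef_pos'][1],0]))
E
```

```text
side
small [([0.5419, 0.1998, 0.1513], 0.79), ([0.5531, 0.4101, 0.1708], 0.27)]
small_eye [([0.5357, 0.1993, 0.2656], 0.61)]
small_post [([0.5379, 0.1971, 0.3118], 0.78)]
right_seat [([0.6364, 0.1945, 0.2286], 0.95)]
left_seat [([0.5545, 0.4132, 0.1676], 0.75)]
wrist
small [([0.5382, 0.1956, 0.1451], 0.87)]
small_eye []
small_post [([0.5404, 0.196, 0.3094], 0.94)]
right_seat [([0.6335, 0.1945, 0.2318], 0.92)]
left_seat []
top
small []
small_eye []
small_post [([0.5862, 0.3322, 0.2538], 0.29)]
right_seat [([0.6348, 0.1965, 0.2336], 0.77)]
left_seat [([0.5541, 0.4137, 0.1712], 0.74)]
20.95 [0.5392296  0.20013155 0.30233302] 20.237111574714085 [-0.05936872 -0.04535798 -3.07665489]
[-3.54734286e-02  9.00593721e-02  7.06637428e-06]
```

>>> send_rows --deltas "-0.008 0.02 0 0; -0.016 0.04 0 0; -0.024 0.06 0 0; -0.032 0.08 0 0; -0.036 0.092 0 0"

```text
t: 21.45
eef_pos: [0.6397, 0.1975, 0.3018]
tool_rot: [0.0, 0.572, 0.82, -0.0]
contact_force: [-0.1, 0.5, -2.3]
gripper_width: 0.154
grasp_force: 60.7
```

```bash
python3 - <<'E'
from w import *
P=[]
for c in ['side','wrist']:
    p=bot.read_camera(c); P.append(p['img']); print(c); lm(p,['small','small_eye','small_post','right_seat'])
o=bot.get_obs(); M=rot(o['tool_rot']);print(o['t'],o['eef_pos'],np.degrees(np.arctan2(M[1,1],M[0,1])),o['contact_force'])
a=cv2.resize(P[0][160:320,150:310],(400,400)); b=cv2.resize(P[1][:300,100:500],(400,300)); b=np.vstack([b,np.zeros((100,400,3),np.uint8)])
save({'img':np.hstack([a,b])},'v5')
E
```

```text
side
small [([0.6413, 0.1916, 0.1492], 0.85), ([0.5539, 0.413, 0.1697], 0.41)]
small_eye [([0.636, 0.1938, 0.263], 0.68)]
small_post [([0.6401, 0.1922, 0.3086], 0.92)]
right_seat [([0.6362, 0.1943, 0.2282], 0.66)]
wrist
small [([0.6381, 0.1934, 0.1461], 0.9), ([0.5588, 0.1345, 0.0001], 0.71)]
small_eye [([0.6393, 0.1945, 0.2673], 0.97)]
small_post [([0.6383, 0.1946, 0.3102], 0.88)]
right_seat [([0.6312, 0.1955, 0.2335], 0.66)]
21.95 [0.63756849 0.19830646 0.3026148 ] 20.264267983063895 [ 0.5011709  -0.36982139 -2.75258781]
```

View pics/v5.png

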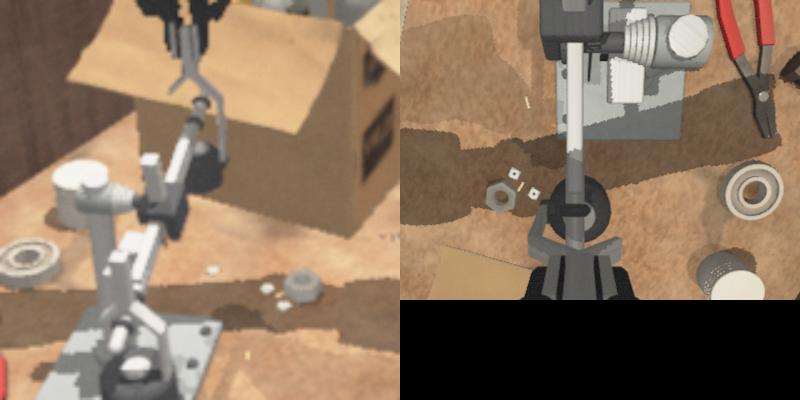

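The side crop shows the small hook above the rod, between the collars at (192,124) and (203,103). The wrist view shows the rod at x≈575, centred in the V. I'll lower it gently.

>>> send_rows --deltas "0 -0.001 0.006 0; 0 -0.0015 0.012 0; 0 -0.0015 0.018 0; 0 -0.0015 0.023 0; 0 -0.0015 0.028 0"

```text
t: 22.45
eef_pos: [0.6365, 0.1976, 0.2736]
tool_rot: [-0.0, 0.572, 0.82, -0.0]
contact_force: [-0.8, -0.5, -0.6]
gripper_width: 0.15
grasp_force: 60.9
```

>>> send_rows --deltas "0 0 0.003 0; 0 0 0.006 0; 0 0 0.009 0; 0 0 0.012 0; -0.001 0 0.014 0"

```text
t: 22.95
eef_pos: [0.6368, 0.197, 0.2602]
tool_rot: [-0.0, 0.572, 0.82, 0.0]
contact_force: [-1.7, -0.1, -0.4]
gripper_width: 0.152
grasp_force: 61.0
```

```bash
python3 - <<'E'
from w import *
F=[]
for c in ['side','wrist']:
    p=bot.read_camera(c); print(c); lm(p,['small','small_eye','right_seat','left_seat']); o=bot.get_obs();F.append(o['contact_force'])
print(o['t'],o['eef_pos'],np.round(F,2).tolist())
E
```

```text
side
small [([0.6391, 0.1917, 0.1104], 0.86)]
small_eye [([0.6322, 0.1937, 0.2245], 0.63), ([0.4725, -0.3138, -0.0017], 0.54)]
right_seat [([0.6395, 0.1923, 0.2172], 0.62)]
left_seat [([0.5521, 0.4136, 0.1808], 0.69)]
wrist
small [([0.6355, 0.1955, 0.1048], 0.58)]
small_eye [([0.6386, 0.1928, 0.2287], 0.82)]
right_seat [([0.634, 0.1923, 0.2187], 0.98), ([0.5569, 0.1368, 0.0015], 0.59)]
left_seat []
23.45 [0.63683844 0.19699298 0.26040874] [[-0.56, -0.85, -1.27], [-2.17, 0.22, -0.29]]
```

>>> send_rows --deltas "-0.0005 -0.001 0 0; -0.001 -0.002 0 0; -0.001 -0.003 0.001 0; -0.001 -0.003 0.002 0; -0.001 -0.003 0.002 0"

```text
t: 23.95
eef_pos: [0.6353, 0.1946, 0.2585]
tool_rot: [0.001, 0.572, 0.82, 0.001]
contact_force: [2.8, 0.6, -0.1]
gripper_width: 0.15
grasp_force: 61.0
```

```bash
python3 - <<'E'
from w import *
F=[];P=[]
for c in ['side','wrist']:
    p=bot.read_camera(c); P.append(p['img']);print(c); lm(p,['small','small_eye','right_seat','left_seat']); o=bot.get_obs();F.append(o['contact_force'])
print(o['t'],o['eef_pos'],np.round(F,2).tolist())
a=cv2.resize(P[0][170:270,190:290],(400,400),interpolation=cv2.INTER_CUBIC); b=cv2.resize(P[1][150:350,180:380],(400,400))
save({'img':np.hstack([a,b])},'v6')
E
```

```text
side
small [([0.6367, 0.1903, 0.1081], 0.8), ([0.5546, 0.4156, 0.1795], 0.29)]
small_eye [([0.6347, 0.19, 0.2234], 0.87)]
right_seat [([0.6376, 0.1939, 0.218], 0.84)]
left_seat [([0.5528, 0.4164, 0.182], 0.95)]
wrist
small [([0.6367, 0.1949, 0.1019], 0.87)]
small_eye [([0.6381, 0.192, 0.2265], 0.56)]
right_seat [([0.6349, 0.1943, 0.2172], 0.81)]
left_seat [([0.4413, -0.1917, 0.003], 0.38)]
24.45 [0.63506425 0.19469681 0.25856629] [[4.61, 0.09, 0.35], [4.38, 0.5, 0.5]]
```

View pics/v6.png

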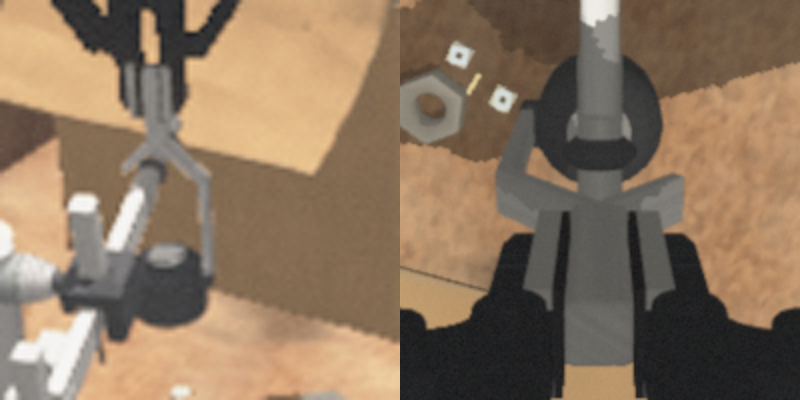

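The side crop shows the V straddling the rod just outside the inner collar at (152,170). The wrist crop shows the strap about 3 mm from the inner collar (600,150) and the rod centred under the post. I'll null the side force, then open.

>>> send_rows --deltas "0 0.0008 0 0; 0 0.0015 0 0; 0 0.0015 0 0; 0 0.0015 0 0"

```text
t: 24.85
eef_pos: [0.6353, 0.1951, 0.2579]
tool_rot: [-0.0, 0.572, 0.82, -0.001]
contact_force: [0.4, -0.3, -0.7]
gripper_width: 0.151
grasp_force: 61.1
```

```bash
python3 - <<'E'
from w import *
F=[]
for c in ['side','wrist','side']:
    p=bot.read_camera(c); print(c); lm(p,['small','small_eye','right_seat','left_seat']); o=bot.get_obs();F.append(o['contact_force'])
print(o['t'],o['eef_pos'],np.round(F,2).tolist())
E
```

```text
side
small [([0.6349, 0.1916, 0.1039], 0.98)]
small_eye [([0.6342, 0.1921, 0.2209], 0.79), ([0.5559, 0.4188, 0.2224], 0.22)]
right_seat []
left_seat [([0.5528, 0.4129, 0.1805], 0.79)]
wrist
small [([0.6376, 0.1908, 0.1017], 0.69)]
small_eye [([0.6369, 0.1929, 0.2265], 0.97)]
right_seat [([0.6341, 0.1903, 0.2183], 0.72)]
left_seat []
side
small [([0.6372, 0.1891, 0.1047], 0.62)]
small_eye [([0.6348, 0.1943, 0.2204], 0.9), ([0.5518, 0.4203, 0.2231], 0.32)]
right_seat [([0.6344, 0.1908, 0.2228], 0.73), ([0.6347, 0.1943, 0.2179], 0.69)]
left_seat [([0.5533, 0.4111, 0.1801], 0.56)]
25.6 [0.6355006  0.19533166 0.25808646] [[-0.64, -0.46, -1.01], [-0.51, -1.34, -0.51], [-1.6, -1.48, 0.22]]
```

>>> send_rows --deltas "0 0 0.001 0; 0 0 0.002 0; 0 0 0.002 0"

```text
t: 25.9
eef_pos: [0.6357, 0.195, 0.256]
tool_rot: [-0.0, 0.572, 0.82, -0.0]
contact_force: [-2.4, -2.4, -0.9]
gripper_width: 0.151
grasp_force: 61.0
```

>>> send_rows --deltas "0 0 0 0; 0 0 0 0; 0 0 0 0; 0 0 0 0; 0 0 0 0" --claw 0.5 --force 20

```text
t: 26.4
eef_pos: [0.636, 0.1955, 0.2565]
tool_rot: [0.0, 0.572, 0.82, 0.0]
contact_force: [0.4, 0.4, -0.3]
gripper_width: 0.499
grasp_force: 0.0
```

```bash
python3 - <<'E'
from w import *
for c in ['side','wrist']:
    p=bot.read_camera(c); print(c); lm(p,['small','small_eye','small_post','right_seat','left_seat']); o=bot.get_obs()
print(o['t'],o['eef_pos'],o['contact_force'],o['gripper_width'])
E
```

```text
side
small [([0.6389, 0.1853, 0.1034], 0.71)]
small_eye [([0.6344, 0.1923, 0.2177], 0.91), ([0.5962, 0.3025, 0.0015], 0.73)]
small_post [([0.6342, 0.1922, 0.2161], 0.69), ([0.6357, 0.1924, 0.2605], 0.61)]
right_seat [([0.5507, 0.4172, 0.186], 0.62), ([0.636, 0.1902, 0.2143], 0.57)]
left_seat [([0.5573, 0.4129, 0.1861], 0.73)]
wrist
small [([0.6363, 0.1878, 0.0995], 0.63), ([0.5576, 0.141, -0.0018], 0.53)]
small_eye [([0.6351, 0.1898, 0.2209], 0.81)]
small_post [([0.6358, 0.1898, 0.2578], 0.62), ([0.6355, 0.189, 0.2149], 0.31)]
right_seat [([0.6309, 0.1911, 0.2138], 0.79)]
left_seat []
27.0 [0.63589544 0.19529916 0.25632648] [-0.48280781  0.24472738 -0.00565036] 0.5010174067611892
```

Small hangs free too, with the bar at about −0.12 rad. I'll rise, then turn the fingers along the bar above the trim post.

>>> send_rows --deltas "0 0 -0.015 0; 0 0 -0.04 0; 0 0 -0.07 0; 0 0 -0.1 0; 0.01 0 -0.11 0"

```text
t: 27.5
eef_pos: [0.6342, 0.2041, 0.3712]
tool_rot: [0.002, 0.573, 0.82, 0.002]
contact_force: [0.8, -0.0, -0.1]
gripper_width: 0.5
grasp_force: 0.0
```

>>> send_rows --deltas "0.03 0 0 -8.4; 0.06 0 0 -16.8; 0.09 0 0 -25.2; 0.115 0 0 -33.6; 0.126 0 0 -42"

```text
t: 28.0
eef_pos: [0.5863, 0.3267, 0.3667]
tool_rot: [-0.001, 0.235, 0.972, 0.001]
contact_force: [0.2, 0.1, -0.6]
gripper_width: 0.501
grasp_force: 0.0
```

>>> send_rows --deltas "0 0 0 -8.4; 0 0 0 -16.8; 0 0 0 -25.2; 0 0 0 -33.6; 0 0 0 -42"

```text
t: 28.5
eef_pos: [0.5884, 0.3234, 0.3664]
tool_rot: [-0.0, -0.127, 0.992, 0.0]
contact_force: [-0.7, 0.2, -0.2]
gripper_width: 0.502
grasp_force: 0.0
```

>>> send_rows --deltas "0 0 0 -6; 0 0 0 -6" --claw 0.4

```text
t: 28.7
eef_pos: [0.5885, 0.3233, 0.3662]
tool_rot: [-0.0, -0.176, 0.984, 0.0]
contact_force: [-0.3, 0.1, -0.5]
gripper_width: 0.403
grasp_force: 0.0
```

```bash
cat > st.py <<'E'
from w import *
import sys
def bars(p):
    r=bot.landmark_of(p,'left_seat'),bot.landmark_of(p,'right_seat')
    best=None
    for a in r[0]:
        for b in r[1]:
            A,B=np.array(a['xyz']),np.array(b['xyz'])
            if abs(np.linalg.norm(A-B)-.24)<.015 and A[1]>.35: return A,B,np.arcsin(np.clip((A-B)[2]/.24,-1,1))
S=np.array([.9387,.3447,0]);Yb=np.array([-.3447,.9387,0]);PV=np.array([.596,.304,.2])
def state(cams=('side','wrist')):
    for c in cams:
        p=bot.read_camera(c); b=bars(p); t=bot.landmark_of(p,'trim_post')
        print(c,'bar',None if b is None else (b[0].round(3).tolist(),b[1].round(3).tolist(),round(float(b[2]),4)),
          'trim_post',[(np.round(d['xyz'],4).tolist(),'along',round(float((np.array(d['xyz'])-PV)@Yb),4),'x',round(float((np.array(d['xyz'])-PV)@S),4)) for d in t[:2]])
    o=bot.get_obs(); M=rot(o['tool_rot']); d=o['eef_pos']-PV
    print('t',o['t'],'tcp',o['eef_pos'].round(4),'along',(d@Yb).round(4),'x',(d@S).round(4),'yaw',np.degrees(np.arctan2(M[1,1],M[0,1])).round(1),'F',o['contact_force'].round(2),'along F',(o['contact_force']@Yb).round(2),o['gripper_width'],o['q'].round(2))
    return p
E
python3 -c "
from st import *
p=state(('side','top','wrist')); save(p,'w7'); lm(p,['small','small_eye','big','big_eye'])"
```

```text
side bar ([0.551, 0.413, 0.184], [0.638, 0.195, 0.216], -0.1363) trim_post [([0.5886, 0.3211, 0.2596], 'along', 0.0186, 'x', -0.0011)]
top bar ([0.55, 0.412, 0.184], [0.636, 0.195, 0.221], -0.1565) trim_post []
wrist bar ([0.556, 0.416, 0.184], [0.634, 0.191, 0.217], -0.1342) trim_post [([0.5888, 0.3215, 0.2572], 'along', 0.0189, 'x', -0.0007)]
t 29.3 tcp [0.5888 0.3229 0.3664] along 0.0202 x -0.0002 yaw 110.2 F [-0.02  0.34  0.14] along F 0.33 0.40055191526854145 [ 0.01  0.55 -0.96  1.35  0.45  1.46  1.  ]
small [([0.6377, 0.1855, 0.0977], 0.88)]
small_eye [([0.6361, 0.1924, 0.2224], 0.89)]
big [([0.5609, 0.4097, 0.0692], 0.59)]
big_eye [([0.5528, 0.4184, 0.1787], 0.94), ([0.6352, 0.1927, 0.261], 0.36)]
```

View pics/w7.png

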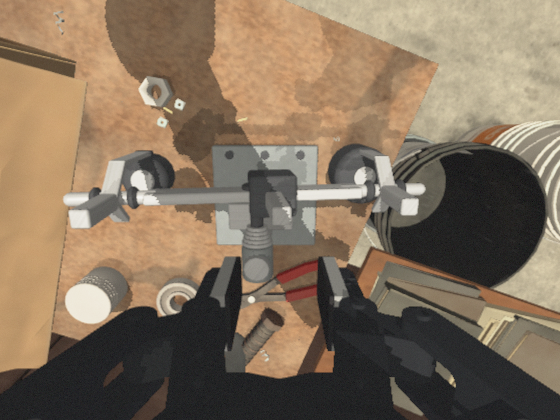

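The wrist view shows both weights hanging at (140,190) and (380,185), and the trim post at (270,200) between and below the fingers. The bar is at −0.136 rad, so the trim must move about 57 mm right from +0.010. I'll straddle the post and push slowly.

>>> send_rows --deltas "0 -0.001 0.03 0; 0 -0.001 0.06 0; 0 -0.001 0.085 0; 0 -0.001 0.1 0; 0 -0.001 0.111 0"

```text
t: 30.0
eef_pos: [0.5891, 0.3218, 0.2543]
tool_rot: [-0.0, -0.176, 0.984, -0.0]
contact_force: [0.7, 0.2, 0.6]
gripper_width: 0.402
grasp_force: 0.0
```

>>> send_rows --deltas "0 -0.003 0 0; 0 -0.005 0 0; 0 -0.007 0 0; 0 -0.009 0 0; 0 -0.011 0 0"

```text
t: 30.5
eef_pos: [0.5931, 0.3125, 0.2565]
tool_rot: [0.001, -0.176, 0.984, 0.001]
contact_force: [-1.1, 3.3, 2.3]
gripper_width: 0.4
grasp_force: 1.3
```

>>> send_rows --deltas "0 -0.002 0 0; 0 -0.004 0 0; 0 -0.006 0 0; 0 -0.008 0 0; 0 -0.01 0 0"

```text
t: 31.0
eef_pos: [0.5964, 0.3023, 0.2553]
tool_rot: [-0.0, -0.176, 0.984, 0.0]
contact_force: [-1.2, 2.9, 2.2]
gripper_width: 0.404
grasp_force: 1.7
```

```bash
python3 -c "
from st import *
state()"
```

```text
side bar ([0.554, 0.414, 0.195], [0.636, 0.192, 0.204], -0.0396) trim_post [([0.5916, 0.3079, 0.2627], 'along', 0.0052, 'x', -0.0028), ([0.6375, 0.1888, 0.253], 'along', -0.1224, 'x', -0.0008)]
wrist bar ([0.555, 0.416, 0.196], [0.635, 0.189, 0.204], -0.0338) trim_post [([0.5903, 0.3085, 0.2632], 'along', 0.0062, 'x', -0.0038), ([0.5941, 0.3017, -0.001], 'along', -0.0015, 'x', -0.0026)]
t 31.4 tcp [0.5965 0.3021 0.2551] along -0.0019 x -0.0002 yaw 110.2 F [-0.14  2.31  0.77] along F 2.22 0.40107129387267804 [ 0.04  0.62 -0.93  1.51  0.51  1.27  0.98]
```

>>> send_rows --deltas "0 -0.0025 0 0; 0 -0.005 0 0; 0 -0.0075 0 0; 0 -0.01 0 0; 0 -0.0125 0 0"

```text
t: 31.9
eef_pos: [0.6008, 0.2903, 0.2554]
tool_rot: [-0.0, -0.176, 0.984, -0.0]
contact_force: [-0.8, 3.8, 1.8]
gripper_width: 0.4
grasp_force: 1.6
```

>>> send_rows --deltas "0 -0.0025 0 0; 0 -0.005 0 0; 0 -0.0075 0 0; 0 -0.01 0 0; 0 -0.0125 0 0"

```text
t: 32.4
eef_pos: [0.6051, 0.2786, 0.2553]
tool_rot: [-0.0, -0.176, 0.984, -0.0]
contact_force: [-1.0, 3.7, 1.9]
gripper_width: 0.406
grasp_force: 1.5
```

>>> send_rows --deltas "0 -0.0025 0 0; 0 -0.005 0 0; 0 -0.0075 0 0; 0 -0.01 0 0; 0 -0.0125 0 0"

```text
t: 32.9
eef_pos: [0.6095, 0.2668, 0.2551]
tool_rot: [-0.0, -0.176, 0.984, -0.0]
contact_force: [0.7, 3.1, 0.5]
gripper_width: 0.401
grasp_force: 1.5
```

```bash
python3 -c "
from st import *
state()"
```

```text
side bar ([0.554, 0.417, 0.2], [0.638, 0.192, 0.197], 0.0138) trim_post [([0.6047, 0.2727, 0.2571], 'along', -0.0324, 'x', -0.0026)]
wrist bar ([0.554, 0.417, 0.2], [0.635, 0.191, 0.198], 0.0096) trim_post [([0.6031, 0.2758, 0.2603], 'along', -0.0289, 'x', -0.0031)]
t 33.3 tcp [0.6095 0.2668 0.2552] along -0.0396 x -0.0002 yaw 110.2 F [-1.02  1.9   0.7 ] along F 2.14 0.4019735792841734 [ 0.1   0.61 -0.93  1.52  0.5   1.27  1.03]
```

>>> send_rows --deltas "0 -0.0025 0 0; 0 -0.005 0 0; 0 -0.0075 0 0; 0 -0.009 0 0; 0 -0.009 0 0"

```text
t: 33.8
eef_pos: [0.6127, 0.258, 0.2551]
tool_rot: [-0.0, -0.175, 0.984, -0.0]
contact_force: [-0.4, 2.8, -1.7]
gripper_width: 0.4
grasp_force: 1.1
```

>>> send_rows --deltas "0 0.002 0 0; 0 0.004 0 0; 0 0.006 0 0; 0 0.008 0 0; 0 0.01 0 0"

```text
t: 34.3
eef_pos: [0.6091, 0.2681, 0.2553]
tool_rot: [0.0, -0.176, 0.984, -0.0]
contact_force: [0.2, -0.5, 0.7]
gripper_width: 0.4
grasp_force: 0.0
```

>>> send_rows --deltas "0 0.002 0 0; 0 0.002 0 0; 0 0.002 0 0; 0 0.002 0 0; 0 0.002 0 0"

```text
t: 34.8
eef_pos: [0.6085, 0.2698, 0.2553]
tool_rot: [0.0, -0.176, 0.984, -0.0]
contact_force: [-0.1, -0.7, -0.8]
gripper_width: 0.401
grasp_force: 0.0
```

```bash
python3 -c "
from st import *
state(('side','wrist','side','wrist'))"
```

```text
side bar ([0.552, 0.414, 0.199], [0.636, 0.188, 0.202], -0.0104) trim_post [([0.6079, 0.2683, 0.2638], 'along', -0.0376, 'x', -0.0011)]
wrist bar ([0.553, 0.415, 0.198], [0.632, 0.19, 0.204], -0.0254) trim_post [([0.6053, 0.2697, 0.2608], 'along', -0.0354, 'x', -0.0031)]
side bar ([0.554, 0.415, 0.195], [0.637, 0.193, 0.201], -0.025) trim_post [([0.6078, 0.2674, 0.2633], 'along', -0.0384, 'x', -0.0015)]
wrist bar ([0.556, 0.419, 0.201], [0.636, 0.191, 0.203], -0.0054) trim_post [([0.6061, 0.2702, 0.2616], 'along', -0.0352, 'x', -0.0022)]
t 35.6 tcp [0.6084 0.2699 0.2553] along -0.0363 x -0.0001 yaw 110.2 F [-0.73 -0.48  0.75] along F -0.2 0.4021260565097021 [ 0.1   0.61 -0.93  1.52  0.5   1.27  1.03]
```

```bash
cat > ang.py <<'E'
from st import *
def ang(cams):
    out=[]
    for c in cams:
        p=bot.read_camera(c); m=pts(p,p['depth']>0)-PV
        s=np.c_[m@Yb,m@S,m[:,2]]; s=s[(abs(s[:,1])<.012)&(abs(s[:,2])<.05)]
        r=[]
        for a,b,z in [(.07,.092,.012),(.138,.152,.006),(.100,.106,.006)]:
            L=s[(s[:,0]>a)&(s[:,0]<b)]; Rr=s[(s[:,0]<-a)&(s[:,0]>-b)]
            # top surface: points within 3 mm of the 90th percentile
            t=[]
            for q in (L,Rr):
                if len(q)<6: t.append((np.nan,np.nan,0)); continue
                h=np.percentile(q[:,2],90); w=q[abs(q[:,2]-h)<.004]; t.append((np.median(w[:,2]),np.mean(w[:,0]),len(w)))
            r.append((round(float((t[0][0]-t[1][0])/(t[0][1]-t[1][1])),4),t[0][2],t[1][2],round(float(t[0][0]*1e3),1),round(float(t[1][0]*1e3),1)))
        print(c,r)
E
python3 -c "
from ang import *
ang(('side','wrist','top','side','wrist'))"
```

```text
side [(-0.0294, 35, 14, 7.7, 12.6), (nan, 31, 0, 0.2, nan), (nan, 0, 7, nan, 9.2)]
wrist [(-0.0274, 662, 724, 8.7, 13.2), (nan, 0, 394, nan, 8.4), (-0.0254, 294, 256, 4.3, 9.5)]
top [(nan, 15, 0, 12.1, nan), (-0.0164, 6, 8, 4.7, 9.5), (-0.0134, 4, 6, 7.8, 10.6)]
side [(-0.0279, 36, 13, 7.9, 12.5), (nan, 28, 0, 0.7, nan), (nan, 0, 8, nan, 9.3)]
wrist [(-0.0281, 663, 727, 8.7, 13.2), (nan, 0, 396, nan, 8.5), (-0.0253, 290, 238, 4.3, 9.6)]
```

>>> send_rows --deltas "0 -0.003 0 0; 0 -0.006 0 0; 0 -0.008 0 0; 0 -0.01 0 0; 0 -0.012 0 0"

```text
t: 36.35
eef_pos: [0.6124, 0.2588, 0.2552]
tool_rot: [-0.0, -0.176, 0.984, 0.0]
contact_force: [-0.8, 1.5, -0.9]
gripper_width: 0.4
grasp_force: 0.8
```

>>> send_rows --deltas "0 -0.002 0 0; 0 -0.004 0 0; 0 -0.007 0 0; 0 -0.0095 0 0; 0 -0.0117 0 0"

```text
t: 36.85
eef_pos: [0.6164, 0.2474, 0.2551]
tool_rot: [-0.0, -0.176, 0.984, -0.0]
contact_force: [-1.8, 2.4, -1.8]
gripper_width: 0.399
grasp_force: 1.5
```

>>> send_rows --deltas "0 0.002 0 0; 0 0.004 0 0; 0 0.006 0 0; 0 0.008 0 0; 0 0.011 0 0"

```text
t: 37.35
eef_pos: [0.6129, 0.258, 0.2554]
tool_rot: [0.0, -0.176, 0.984, -0.0]
contact_force: [-0.3, 1.0, -0.5]
gripper_width: 0.401
grasp_force: 0.0
```

>>> send_rows --deltas "0 0.001 0 0; 0 0.001 0 0; 0 0.001 0 0; 0 0.001 0 0; 0 0.001 0 0"

```text
t: 37.85
eef_pos: [0.6125, 0.2587, 0.2553]
tool_rot: [-0.0, -0.176, 0.984, -0.0]
contact_force: [-0.2, -0.0, 0.5]
gripper_width: 0.399
grasp_force: 0.0
```

```bash
python3 -c "
from ang import *
state(('side','wrist')); ang(('wrist','side','top'))"
```

```text
side bar ([0.551, 0.414, 0.201], [0.636, 0.191, 0.198], 0.0154) trim_post [([0.609, 0.2541, 0.2602], 'along', -0.0513, 'x', -0.005)]
wrist bar None trim_post [([0.6103, 0.2554, 0.263], 'along', -0.0506, 'x', -0.0033)]
t 38.25 tcp [0.6125 0.2589 0.2553] along -0.048 x -0.0001 yaw 110.2 F [-0.66  0.54  0.42] along F 0.73 0.39944390087802484 [ 0.12  0.61 -0.93  1.52  0.5   1.27  1.05]
wrist [(-0.0043, 701, 673, 10.6, 11.3), (nan, 0, 372, nan, 5.1), (-0.0, 308, 240, 6.6, 6.6)]
side [(nan, 31, 0, 10.5, nan), (nan, 33, 0, 3.9, nan), (-0.0138, 5, 9, 4.2, 7.1)]
top [(nan, 10, 0, 15.8, nan), (-0.0045, 7, 6, 9.6, 10.9), (nan, 5, 0, 6.3, nan)]
```

>>> send_rows --deltas "0 -0.001 -0.01 0; 0 -0.002 -0.035 0; 0 -0.002 -0.065 0; 0 -0.002 -0.09 0; 0 -0.002 -0.11 0"

```text
t: 38.9
eef_pos: [0.6133, 0.2574, 0.3681]
tool_rot: [0.001, -0.176, 0.984, 0.0]
contact_force: [-0.1, -0.3, 0.6]
gripper_width: 0.398
grasp_force: 0.0
```

>>> send_rows --deltas "0 0.025 -0.01 0; 0 0.045 -0.01 0; 0 0.05 -0.01 0; 0 0.05 -0.01 0; 0 0.05 -0.01 0"

```text
t: 39.4
eef_pos: [0.5965, 0.3027, 0.375]
tool_rot: [-0.0, -0.175, 0.985, -0.001]
contact_force: [-0.1, -0.9, -0.3]
gripper_width: 0.402
grasp_force: 0.0
```

```bash
python3 -c "
from ang import *
p=state(('side','top','side','wrist')); save(p,'w8'); ang(('wrist','side','top','wrist'))
p=bot.read_camera('side');save(p,'s8');lm(p,['big_eye','left_seat','small_eye','right_seat','big','small'])"
```

```text
side bar ([0.552, 0.414, 0.201], [0.639, 0.19, 0.197], 0.0171) trim_post [([0.6127, 0.2532, 0.2626], 'along', -0.0534, 'x', -0.0018), ([0.4352, -0.194, 0.0016], 'along', -0.412, 'x', -0.3226)]
top bar ([0.55, 0.416, 0.201], [0.637, 0.196, 0.204], -0.0104) trim_post [([0.5525, 0.4151, 0.2016], 'along', 0.1193, 'x', -0.0025), ([0.6123, 0.2583, 0.261], 'along', -0.0485, 'x', -0.0005)]
side bar ([0.556, 0.414, 0.199], [0.636, 0.192, 0.199], -0.0004) trim_post [([0.6123, 0.2554, 0.2629], 'along', -0.0512, 'x', -0.0015)]
wrist bar ([0.557, 0.415, 0.203], [0.637, 0.19, 0.198], 0.0204) trim_post [([0.6125, 0.2563, 0.2606], 'along', -0.0505, 'x', -0.001)]
t 40.2 tcp [0.5958 0.304  0.3753] along 0.0 x -0.0002 yaw 110.2 F [0.3  0.32 0.44] along F 0.2 0.40114042553326723 [ 0.04  0.54 -0.96  1.34  0.44  1.48  1.03]
wrist [(-0.0035, 269, 242, 10.7, 11.2), (-0.0041, 150, 130, 3.8, 5.0), (-0.001, 106, 95, 7.0, 7.2)]
side [(nan, 33, 0, 10.0, nan), (nan, 29, 0, 3.3, nan), (nan, 0, 8, nan, 7.0)]
top [(nan, 0, 14, nan, 15.6), (-0.0064, 8, 7, 6.1, 8.0), (0.0143, 3, 5, 16.4, 13.4)]
wrist [(-0.0036, 269, 244, 10.7, 11.3), (-0.0035, 157, 128, 4.0, 5.0), (-0.0006, 111, 98, 6.9, 7.0)]
big_eye [([0.5527, 0.4202, 0.2007], 0.96)]
left_seat [([0.5518, 0.4144, 0.1984], 0.87)]
small_eye [([0.6329, 0.1901, 0.2025], 0.74)]
right_seat [([0.6362, 0.1908, 0.1989], 0.59)]
big [([0.5528, 0.4147, 0.0852], 0.61)]
small [([0.6402, 0.1876, 0.0842], 0.7), ([0.6094, 0.2561, 0.2615], 0.48)]
```

```bash
python3 -c "
from ang import *
p=bot.read_camera('wrist'); m=pts(p,p['depth']>0)-PV; m=m[abs(m[:,2]+.2)<.012]
A=np.c_[m@Yb,m@S,np.ones(len(m))]; k=abs(A[:,0])<.2; c=np.linalg.lstsq(A[k],m[k,2],rcond=None)[0]; print('bench slope',c.round(4),k.sum())
A=A[k];z=m[k,2]; g=abs(z-A@c)<.004; print(np.linalg.lstsq(A[g],z[g],rcond=None)[0].round(4))
ang(('wrist',))
o=bot.get_obs(); print(o['t'])"
```

```text
bench slope [ 0.0016  0.0038 -0.2001] 60383
[-0.0004 -0.001  -0.2014]
wrist [(-0.0048, 270, 239, 10.5, 11.3), (-0.003, 148, 132, 4.0, 4.9), (0.0014, 109, 106, 7.0, 6.7)]
40.85
```

View pics/s8.png

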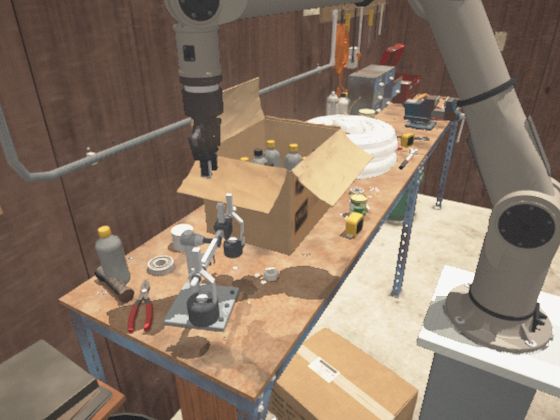

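The side view shows big hanging at (203,305), small at (233,245) and the arm clear above. The wrist camera's bench slope is about 0, so its reading of the bar, −0.003 rad, can be trusted. Handing in.

```bash
python3 -c "
from station import bot
print(bot.hand_in())"
```

```text
the job is handed in; nothing more can be done
None
```

I handed the job in at about 41 s of the 72 s allowed: both weights hang free on their seats, and the last camera reading put the bar level at about −0.003 rad (limit ±0.02); the hand-in call returned no verdict.

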